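Prop up the vapour trap and clamp it to the vacuum pump

TASK

Fit the steel vapour trap to the vacuum pump's inlet: slide the wooden wedge under the trap's rear foot until the trap sits level with its flange flat against the pump's, and leave the wedge there. Swing the hinged clamp ring down over both flanges, bring the swing bolt upright into the slot of the ring's ear and throw the cam lever fully over, so that the ring is pulled tight. Do not knock the wash bottle, the jar or the flask about.

Things in the scene. Friction and masses are not known exactly. Their poses are not given: they have to be found in the camera images.
- pump: grey laboratory vacuum pump, fixed, 300 mm long, 150 wide, 197 high. Origin on the worktop below the middle of its flange joint; y runs along the tube axis (100 mm above the worktop) from the joint to the pump, the trap lies at -y; x points from the clamp ring's latch side to its hinge side; z up. From y = 54 mm on, its head and motor are 162 mm high, the handle 190 mm, a white cap beside it 197 mm
- port (a point): centre of the black seal on the pump's inlet flange (80 mm across), on the tube axis, 2 mm to -y of the pump's origin; the trap's flange face belongs flat against it
- trap: loose steel vapour trap, cylinder 84 mm across, 193 long, about 0.85 kg. Origin: centre of its flange face (80 mm across); y points out of it to the pump, the body runs to -y, z is vertical when level. It rocks in a V saddle on the pump's base, 38 to 54 mm behind the joint; with nothing under its foot it lies 0.07 rad (4 degrees) tail-down, the flange gaping at the top
- trap_foot (a point): underside, middle, of the trap's rear foot, a smooth steel cross tube 32 mm across and 70 mm long (along x), 182 mm behind the flange face. It is on the worktop at the start and 9 mm above it when the trap is level
- wedge_heel (a point): centre of the loose wooden wedge's heel (grip it here), 10 mm above its underside, 15 mm from its back. Wedge 140 mm long, 46 wide; y runs from heel to tip: 20 mm flat block 20 high, then an even slope over 120 mm to a 2 mm tip. 10 mm of push lifts the foot 1.5 mm; it takes 3 to 8 N, stays where left and presses the trap towards the pump; 22 mm too far tips the trap 0.02 rad tail-up
- wedge_tip (a point): middle of the wedge's thin front edge, 125 mm ahead of wedge_heel
- clamp_ring (a joint): angle of the hinged upper half of the aluminium clamp ring (100 mm across, 28 wide, V groove inside; lower half fixed). 0 = fully closed, 1.3 to 1.6 rad = standing open, where friction holds it; when low it falls shut. Unlatched it rests at about 0.025 on the springy seal, pulled tight it reads below 0.01. On a trap that is not level its lip lands on the flange and it stops near 0.35
- ring_hinge (a point): middle of the clamp ring's hinge pin, which runs along the pump's y axis: 58 mm from the tube axis on the +x side, at the tube axis's height, 1 mm to -y of the pump's origin (middle plane of ring and latch)
- ring_crown (a point): top of the upper half ring's round outer wall (radius 50 mm): when closed 50 mm straight above the tube axis; it moves with the half ring about the hinge
- ring_ear (a point): top of the slotted ear (two prongs, 10 mm slot) at the upper half ring's free end: when closed 57 mm from the tube axis on the -x side and 15 mm above it; moves with the half ring
- swing_bolt (a joint): angle of the short steel swing bolt below the ear: 0 = upright in the ear's slot (its stop), positive = leaning out to the pump's -x side, at most 0.52 rad. Its pin (along y) is 64 mm from the tube axis on the -x side, 20 mm below it; the cam pin is 50.5 mm up the bolt. Friction holds it, less than the lever's: a push to +x on the lever's tip swings the bolt in first
- cam_lever (a joint): angle of the cam lever about the cam pin: 0 = thrown fully over (over centre, on its stop), 1.4 = open. With the bolt upright the closed lever points to +x, rising 30 degrees over the ring; opening swings its tip up and out to -x. With bolt in slot and ring down the cam presses the ear and pulls the ring tight (0.2 N m, about 4 N near the tip)
- lever_tip (a point): end of the cam lever's red grip, 74 mm from the cam pin; the grip is the last 40 mm, 18 mm wide along y and 11 mm thick
- wash_bottle: bystander: loose wash bottle with a blue cap and a bent spout, 219 mm high; origin under its centre
- red_jar: bystander: loose white plastic jar with a red lid, 63 mm across, 98 mm high; origin under its centre
- flask: bystander: loose empty conical glass flask, 64 mm across, 114 mm high; origin under its centre

How it is judged:
By the outcome, as a careful person would: the job done as asked, in the order asked, and still so for the second after the job is handed in, with the robot touching nothing.
It also fails if it takes over 64 s, if anything falls off the work surface, if the arm or the gripper's body presses on something with over 40 N, if the wrist force passes 120 N, or if a joint passes its speed limit or range.

ROBOT

A 7-joint arm with a two-finger parallel gripper is mounted at the origin on a cart in front of the work surface, level with it; the furniture and walls round the work are solid. World frame = base frame: x ahead of the robot, y to its left, z up, the work surface at z = 0. Lengths are in mm, angles in rad, forces in N, time in s.
With the tool pointing down it reaches from about 400 to 875 mm from the base axis. Payload 6.5 kg.
Tool frame: the origin (TCP) lies between the finger pads; the fingertips stand nose_length ahead of it and the grasp point (between the pads) lies 5 mm behind it (nose_length is the distance from the TCP to the fingertips, in mm); y points along the fingers, z is the direction in which the jaws open and shut, and the axes are right-handed (so a half turn about y gives the same grasp; the last joint's range is limited). The gripper opens to 88 mm and grips with 3 to 60 N. Pads are 18 mm wide; open, the fingers measure 123 mm over their backs; the gripper's body (75 mm by 187 mm) begins 45 mm behind the grasp point.
Start: joints at [1.055, 0.536, -0.004, 1.538, 0.003, 1.067, -0.071], TCP at [282.606, -585.341, 252.716] pointing down, gripper open.
Joint ranges: [-2.7, 2.7], [-0.37, 2.16], [-1.27, 1.26], [0.24, 2.4], [-1.31, 4.45], [0.19, 1.91], [-2.76, 2.76]. Speed limits (rad/s): [2.39, 2.39, 3.14, 3.14, 3.14, 3.14, 3.14].

INTERFACE

Orientations are given as a unit quaternion [x, y, z, w].
In Python, from station import state, get_image, close_job, search_frame, nose_length gives the robot as it stands.
- The arm moves only by the tool step_arm, never from a script. Its argument "moves" is a list of rows, each a list of 4 numbers: the shift along the tool's x, y, z in mm, then the turn about the tool's y in rad. In form: [[x, y, z, twist], ...]. A call has 1 to 10 rows; each row is the pose to reach, as a shift and turn from the pose measured when the call began, along the tool's axes at that moment; what a row does not reach only later rows make up. A row lasts 1/8 s, in which the tool goes at most 62.5 mm and 10.7 degrees, less where a joint would pass 70% of its speed; a pose out of reach is approached as far as the arm can. A call with a gripper value outside its range is refused whole. "fingers" is the opening in per cent of the stroke, from 0 (shut) to 100 (fully open), set as the call begins (left out, the last holds). The fingers move at their own pace and stop on an object; "grip_force" is the grip in N (left out, the last holds). Time passes only in rows, so rows that repeat a pose let the fingers close. It gives the time, the measured TCP pose, the force and the opening at its end, in the units of the state.
- state(): the state, without advancing time (a new reading comes with each control period).
- get_image(name): name is "side" or "top"; returns a dict with "image" (384x512x3 uint8, red, green, blue), "z_map" (384x512 float32, mm along the optical axis (not along the pixel's ray), 0 where there is no reading), "vfov" (degrees; the focal length in pixels is half the picture's height over the tangent of half this angle, whatever the lens; pixels are square), "cx", "cy" (the principal point, pixels), "k1" (the pictures are not rectified: a ray, as slopes to the right and down, at radius r is drawn at 1 + k1 r^2 times it, then the intrinsics apply), "R" (3x3) and "t" (3): a world point X has camera coordinates R X + t. Camera axes: x right, y down, z forward; pixel columns grow to the right and rows downward; lengths in mm; the calibration is good to about 2 mm. A picture is of the moment at which its call begins.
- close_job(): hands the job in, once; it reports no verdict.
Trained networks look in a picture, given as the dict that the camera call returned (one of the last four; its "shot" number tells which), for a name from the list of things; names that differ only in an ending like _2 or _b are one class to them, and where a whole thing is asked for, a point or a joint stands for the part that bears it (a point fixed in the world has none). Each returns a list of dicts, best first, with "conf" (0 to 1); they miss things now and then, are a little off and sometimes report something else, mostly with a low value. They report only what shows in the picture. A call takes as long as a camera call.
- search_frame(query, picture): "rect" ([left, top, width, height] in pixels, round what is visible of it).
The state is a dict: "time": time; "joint_pos": joint angles; "joint_velocities": joint speeds; "joint_torque": joint torques, N m; "position": TCP position; "tool_rot": TCP orientation; "wrist_force": force on the tool from outside, world axes, zero at the start; "moment": the same for the moment, N m; "opening": finger opening in mm.
Only numpy, scipy, OpenCV 4.12 (cv2) and the standard library are available. Lean on these libraries where they do the work, as an engineer would, in place of code of your own. Each camera call takes 0.05 s, during which the arm holds its last target.

## Working session

There is one attempt and no reset: what is moved stays moved. The work goes in short steps, Python scripts to look and compute and a tool call to move; the robot and the scene stay as the last step left them, time stands still between calls to the robot, and variables do not carry over. Pictures are saved under pics/ and viewed, and the job is handed in when it is done.

Besides the shell and the picture viewer there is one more tool, called after ">>>" as name(argument=value, ...) on one line, values as JSON. step_arm: Moves the arm, as the interface text tells. Its arguments: {"type":"object","properties":{"moves":{"type":"array","items":{"type":"array","items":{"type":"number"}}},"fingers":{"type":"number"},"grip_force":{"type":"number"}},"required":["moves"]}

```bash
ls; mkdir -p pics; python3 - <<'E'
from station import *
import cv2
print(state(), nose_length)
for n in("side","top"):
    p=get_image(n); cv2.imwrite(f"pics/{n}0.png",p["image"][:,:,::-1])
    print(n,p["vfov"],p["cx"],p["cy"],p["k1"],p["R"],p["t"],p["shot"])
    for q in["pump","trap","trap_foot","wedge_heel","wedge_tip","ring_hinge","ring_crown","ring_ear","lever_tip","wash_bottle","red_jar","flask","port","swing_bolt"]:
        try:
            r=search_frame(q,p); print(q,[(([round(v) for v in d["rect"]]),round(d["conf"],2)) for d in r[:3]])
        except Exception as e: print(q,e)
E
```

```text
pics
{'time': 0.0, 'joint_pos': array([ 1.05479196,  0.53714488, -0.00441332,  1.53885135,  0.00262612,
        1.06733119, -0.07118948]), 'joint_velocities': array([ 7.21172529e-05,  1.08556032e-04, -6.49218978e-04,  3.86884771e-04,
       -1.72764893e-03, -1.12802900e-03,  8.56019724e-04]), 'joint_torque': array([ 3.47718587e-04, -5.70998597e+01,  9.90926027e-01, -2.51608872e+01,
       -5.62381314e-02,  1.80275476e-02,  1.92481730e-04]), 'position': array([ 282.32168029, -584.82993787,  251.86160425]), 'tool_rot': array([-0.15790966,  0.68987352, -0.68871231,  0.15752593]), 'wrist_force': array([ 1.30493343, -0.23260782, -0.3795207 ]), 'moment': array([-0.00564006, -0.03438005, -0.06636136]), 'opening': 88.17848819883136} 14.0
side 43.43375883131739 251.23348119672175 193.57061664196036 -0.114715862229712 [[-0.91294103 -0.40801603  0.00784791]
 [-0.21270267  0.45933687 -0.8624194 ]
 [ 0.3482761  -0.78900733 -0.50613357]] [ 468.16803991  265.34669987 1198.79786039] 1
pump [([118, 189, 127, 144], 0.81), ([217, 221, 25, 28], 0.73)]
trap [([193, 196, 68, 49], 0.63)]
trap_foot [([198, 
[... 796 characters left out ...]
68 572.94798401 899.10239825] 2
pump [([48, 141, 136, 95], 0.67)]
trap [([149, 173, 86, 44], 0.62)]
trap_foot [([151, 172, 80, 48], 0.65)]
wedge_heel [([250, 201, 53, 28], 0.95), ([123, 215, 25, 21], 0.66)]
wedge_tip [([251, 201, 54, 28], 0.66), ([146, 174, 90, 45], 0.27)]
ring_hinge [([51, 143, 134, 90], 0.7)]
ring_crown [([132, 140, 31, 29], 0.88), ([52, 142, 135, 91], 0.62)]
ring_ear [([136, 141, 26, 26], 0.72)]
lever_tip [([123, 212, 24, 23], 0.67)]
wash_bottle [([303, 105, 33, 49], 0.66)]
red_jar [([210, 119, 28, 33], 0.86), ([137, 142, 29, 25], 0.27)]
flask [([334, 268, 27, 27], 0.84)]
port [([52, 145, 134, 92], 0.67)]
swing_bolt [([121, 212, 30, 25], 0.66), ([49, 143, 135, 92], 0.27)]
```

```bash
python3 - <<'E'
import cv2
a=cv2.imread("pics/top0.png")[90:310,30:390]; cv2.imwrite("pics/top0z.png",cv2.resize(a,None,fx=2.2,fy=2.2,interpolation=cv2.INTER_CUBIC))
a=cv2.imread("pics/side0.png")[120:350,100:370]; cv2.imwrite("pics/side0z.png",cv2.resize(a,None,fx=2.6,fy=2.6,interpolation=cv2.INTER_CUBIC))
E
```

```text
(no output)
```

View pics/top0z.png

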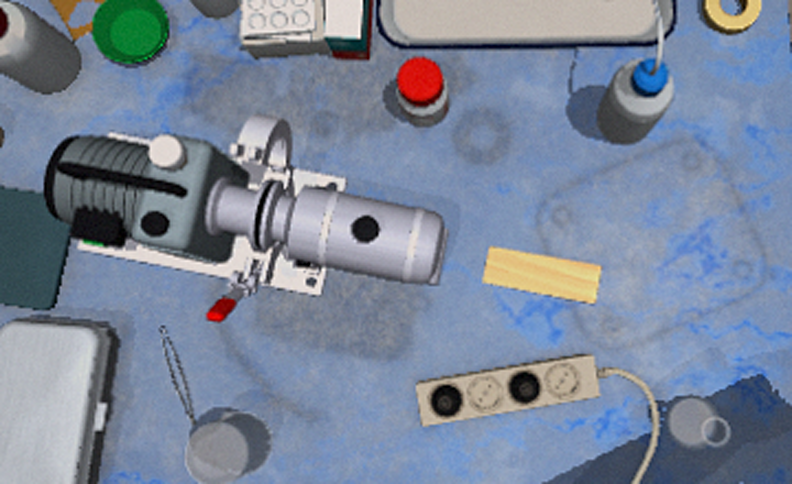

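View pics/side0z.png

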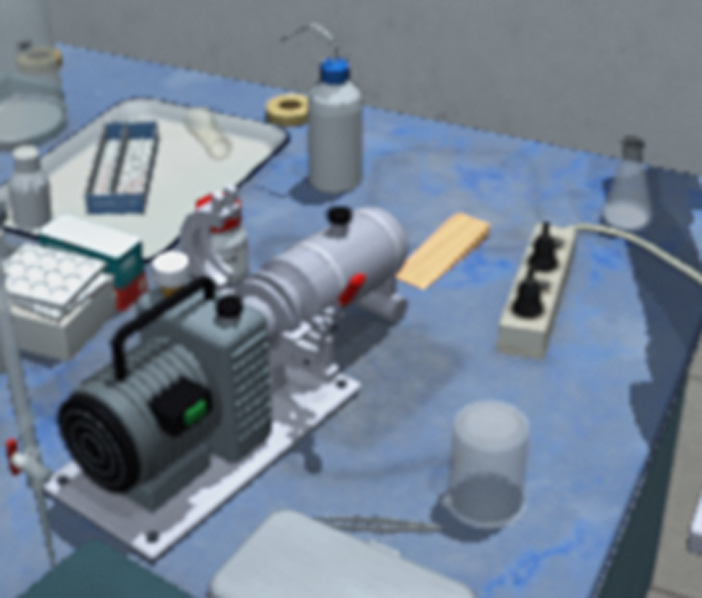

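View pics/top0.png

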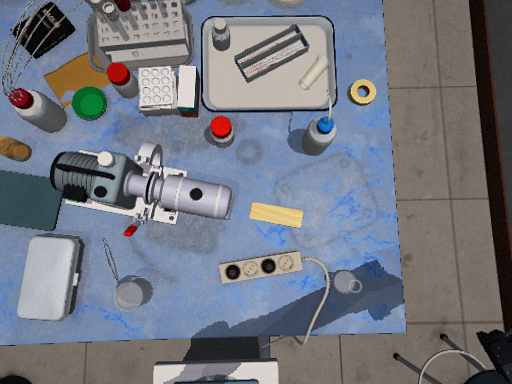

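```bash
cat > h.py <<'E'
import numpy as np, cv2, pickle
from station import *
def K(p):
    f=192/np.tan(np.radians(p["vfov"])/2); return f
def cloud(p):
    f=K(p); H,W=p["z_map"].shape
    u,v=np.meshgrid(np.arange(W),np.arange(H))
    xd=(u-p["cx"])/f; yd=(v-p["cy"])/f
    x,y=xd.copy(),yd.copy()
    for _ in range(20):
        s=1+p["k1"]*(x*x+y*y); x=xd/s;y=yd/s
    z=p["z_map"]; C=np.stack([x*z,y*z,z],-1)
    X=(C-p["t"])@p["R"]; X[z<=0]=np.nan
    return X
def proj(p,X):
    C=np.atleast_2d(X)@p["R"].T+p["t"]; x=C[:,0]/C[:,2];y=C[:,1]/C[:,2]
    s=1+p["k1"]*(x*x+y*y); f=K(p)
    return np.stack([x*s*f+p["cx"],y*s*f+p["cy"]],1)
def ray(p,u,v):
    f=K(p); xd=(u-p["cx"])/f; yd=(v-p["cy"])/f; x,y=xd,yd
    for _ in range(20):
        s=1+p["k1"]*(x*x+y*y); x=xd/s;y=yd/s
    o=-p["R"].T@p["t"]; d=p["R"].T@np.array([x,y,1.]); return o,d
def at_z(p,u,v,z):
    o,d=ray(p,u,v); return o+d*(z-o[2])/d[2]
def snap(n,tag):
    p=get_image(n); pickle.dump(p,open(f"{n}_{tag}.pkl","wb")); cv2.imwrite(f"pics/{n}_{tag}.png",p["image"][:,:,::-1]); return p
def load(n,tag): return pickle.load(open(f"{n}_{tag}.pkl","rb"))
def zoom(p,name,x0,y0,x1,y1,k,pts=None):
    a=cv2.resize(np.ascontiguousarray(p["image"][y0:y1,x0:x1,::-1]),None,fx=k,fy=k,interpolation=cv2.INTER_CUBIC)
    if pts is not None:
        for q in pts: cv2.circle(a,(int((q[0]-x0+.5)*k),int((q[1]-y0+.5)*k)),2,(0,0,255),-1)
    cv2.imwrite(f"pics/{name}.png",a)
E
python3 - <<'E'
from h import *
for n in("side","top"):
    p=snap(n,"a"); X=cloud(p)
    z=X[...,2]; print(n,np.nanmedian(z[np.abs(z)<15]), np.isnan(z).mean())
    im=p["image"].astype(int)
    if n=="top":
        for (u,v) in [(220,126),(319,124),(347,280),(276,214),(196,194),(150,155),(130,231),(160,290),(95,160),(106,158),(122,222),(185,160),(60,170)]:
            print((u,v),np.round(X[v,u],1),im[v,u])
    # wedge mask: yellowish wood
    hsv=cv2.cvtColor(p["image"],cv2.COLOR_RGB2HSV)
    m=(hsv[...,0]>12)&(hsv[...,0]<28)&(hsv[...,1]>70)&(hsv[...,2]>120)
    n_,l,s,c=cv2.connectedComponentsWithStats(m.astype(np.uint8))
    for i in range(1,n_):
        if s[i,4]>60: 
            P=X[l==i];P=P[~np.isnan(P[:,0])]; print(s[i],np.round(P.min(0)),np.round(P.max(0)))
    # red grip
    m=((hsv[...,0]<6)|(hsv[...,0]>174))&(hsv[...,1]>150)&(hsv[...,2]>90)
    n_,l,s,c=cv2.connectedComponentsWithStats(m.astype(np.uint8))
    for i in range(1,n_):
        if s[i,4]>10: 
            P=X[l==i];P=P[~np.isnan(P[:,0])]; print("red",s[i],np.round(P.min(0)),np.round(P.max(0)),np.round(P.mean(0)))
E
```

```text
side 0.5338096761662062 0.0236663818359375
[  0 117  14  11  83] [1868. -431.    4.] [2035. -335.   34.]
[203 157  15   9  95] [ 836. -454.    2.] [ 899. -376.   25.]
[253 203  34  27 440] [ 488. -234.   -0.] [556. -17.  80.]
[ 23 270  21  36 447] [824. 343.  -1.] [992. 478.  65.]
[ 59 319  19  21 228] [684. 501.  66.] [729. 540.  99.]
red [ 58  64  17  13 132] [1378. -372.  297.] [1485. -277.  342.] [1441. -327.  322.]
red [231 226   9  11  35] [469. 171. 161.] [490. 180. 196.] [477. 176. 185.]
red [ 78 228  18  16 209] [863. 219.  75.] [911. 269. 101.] [885. 248.  94.]
red [145 232   4   7  19] [805.  82.   4.] [814.  93.  28.] [810.  90.  15.]
red [ 43 266  19  11  99] [781. 428. 144.] [821. 468. 153.] [796. 451. 149.]
top 0.17489503811461224 0.0040435791015625
(220, 126) [746.6 -24.   98.2] [211   7   1]
(319, 124) [ 721.3 -259.3  174.6] [ 22  99 179]
(347, 280) [ 356.6 -329.3   81.3] [130 135 142]
(276, 214) [ 527.7 -166.2   12.7] [226 196 131]
(196, 194) [564.1  27.4 163.4] [29 32 33]
(150, 155) [646.5 121.8 202.9] [214 214 214]
(130, 231) [482.1 165.1 190. ] [132  11   4]
(160
[... 177 characters left out ...]
 132 165]
(185, 160) [683.6  80.7   2.5] [125 144 181]
(60, 170) [630.8 346.8 136.7] [ 93  99 103]
[  45   54   66   54 1452] [839. 291.  -4.] [991. 466.  24.]
[350  79  26  25 364] [ 835. -455.   11.] [ 906. -386.   23.]
[  0 137  13  17 108] [691. 500.  43.] [733. 541.  98.]
[  9 146  19  12 146] [689. 491.  20.] [718. 507.  76.]
[250 202  53  26 870] [ 491. -236.   -3.] [563. -96.  26.]
red [107  63  20  19 314] [868. 214.   0.] [960. 300. 102.] [894. 238.  97.]
red [  9  88  20  18 182] [784. 424. 143.] [827. 463. 177.] [803. 440. 150.]
red [210 116  21  20 330] [723. -49.  -2.] [811.   1. 102.] [748. -25.  96.]
red [124 225  13  11  86] [473. 159. 163.] [497. 178. 196.] [484. 167. 184.]
```

```bash
python3 - <<'E'
from h import *
from scipy.optimize import least_squares
pt=load("top","a"); ps=load("side","a"); Xt=cloud(pt); Xs=cloud(ps)
# wedge from top
hsv=cv2.cvtColor(pt["image"],cv2.COLOR_RGB2HSV)
m=(hsv[...,0]>12)&(hsv[...,0]<28)&(hsv[...,1]>60)&(hsv[...,2]>110)
m[:200]=0;m[232:]=0;m[:,:245]=0;m[:,310:]=0
P=Xt[m]; P=P[(P[:,2]<30)]
(c,sz,a)=cv2.minAreaRect(P[:,:2].astype(np.float32)); print("wedge rect",c,sz,a, cv2.boxPoints((c,sz,a)).round(1))
A=np.c_[P[:,:2]-P[:,:2].mean(0),np.ones(len(P))]; print(np.linalg.lstsq(A,P[:,2],rcond=None)[0])
# cylinder trap
for nm,X in(("top",Xt),("side",Xs)):
    Q=X.reshape(-1,3);Q=Q[~np.isnan(Q[:,0])]
    Q=Q[(Q[:,0]>480)&(Q[:,0]<680)&(Q[:,1]>-60)&(Q[:,1]<30)&(Q[:,2]>70)&(Q[:,2]<146)]
    def res(p):
        d=np.array([p[0],1,p[1]]);d/=np.linalg.norm(d); o=np.array([p[2],-10,p[3]])
        w=Q-o; r=np.linalg.norm(w-np.outer(w@d,d),axis=1); return r-42
    s=least_squares(res,[-.1,.07,570,92],loss="soft_l1",f_scale=1.5); print(nm,len(Q),s.x,np.median(np.abs(s.fun)))
E
```

```text
wedge rect (528.125732421875, -165.49502563476562) (139.6360626220703, 48.467525482177734) 77.74116516113281 [[ 489.6 -228.6]
 [ 537.  -238.9]
 [ 566.6 -102.4]
 [ 519.3  -92.1]]
[-0.03831214 -0.14102716 12.27238107]
top 1053 [2.07619723e-01 1.01012746e-01 5.57061826e+02 9.17534583e+01] 0.9997569854138533
side 441 [2.11326806e-01 6.76312418e-02 5.54918929e+02 9.27703335e+01] 0.9480126282416705
```

```bash
python3 - <<'E'
from h import *
pt=load("top","a"); ps=load("side","a")
d=np.array([.209,1,0]);d/=np.linalg.norm(d); ex=np.array([d[1],-d[0],0])
o=np.array([556,-10,0.])
for nm,p in(("top",pt),("side",ps)):
    X=cloud(p); Q=X.reshape(-1,3);Q=Q[~np.isnan(Q[:,0])]; w=Q-o; y=w@d; x=w@ex; z=Q[:,2]
    m=(abs(x)<15)&(y>-120)&(y<350)
    print(nm,"top profile")
    for a in range(-80,340,3):
        k=m&(y>=a)&(y<a+3)
        if k.sum(): print(a,round(z[k].max(),1),round(np.median(z[k]),1),end=" | ")
    print()
    # spatial: points of raised ring: x>40,z>110
    for nm2,k in(("ringopen",(x>30)&(x<140)&(y>60)&(y<170)&(z>105)),("latch",(x<-45)&(x>-150)&(y>60)&(y<180)&(z>45))):
        R=np.c_[x,y,z][k]; print(nm2,len(R),np.percentile(R,[2,25,50,75,98],axis=0).round(1).tolist() if len(R) else "")
E
```

```text
top top profile
-80 3.7 -0.4 | -77 3.0 1.0 | -74 0.9 -1.9 | -71 2.1 -0.7 | -68 3.5 -0.9 | -65 1.0 -0.7 | -62 2.2 0.5 | -59 2.7 0.1 | -56 3.1 -0.7 | -53 2.2 -0.2 | -50 2.4 -1.2 | -47 -0.1 -1.6 | -44 1.5 -0.9 | -41 2.9 -0.7 | -38 121.7 22.9 | -35 130.2 120.8 | -32 132.0 129.1 | -29 133.2 130.4 | -26 134.0 130.9 | -23 135.6 131.1 | -20 135.1 132.6 | -17 136.1 132.1 | -14 136.2 133.1 | -11 138.3 134.5 | -8 136.5 133.5 | -5 134.0 132.2 | -2 135.3 133.4 | 1 137.0 134.3 | 4 136.6 133.6 | 7 136.6 133.8 | 10 137.0 134.2 | 13 137.2 134.2 | 16 137.4 134.6 | 19 137.8 134.9 | 22 137.5 134.4 | 25 162.1 135.3 | 28 163.9 145.8 | 31 163.1 159.9 | 34 162.1 160.0 | 37 163.4 160.1 | 40 164.2 160.8 | 43 163.0 161.4 | 46 164.6 161.1 | 49 163.6 160.3 | 52 162.5 138.3 | 55 140.4 137.1 | 58 140.2 137.2 | 61 140.3 136.9 | 64 140.4 137.8 | 67 139.8 138.1 | 70 141.4 137.9 | 73 142.3 137.9 | 76 140.6 138.4 | 79 143.8 139.6 | 82 143.9 140.5 | 85 142.0 140.6 | 88 142.1 140.3 | 91 143.2 139.3 | 94 142.0 139.7 | 97 142.7 140.2 | 100 143.6 140.8 | 103 143.9 140.0 | 106 143.6 140.0 | 109 144.2 140.7 | 112 143.4 140.5 
[... 3173 characters left out ...]
 265 189.0 163.3 | 268 192.2 160.7 | 271 189.3 159.6 | 274 188.2 150.6 | 277 192.5 146.9 | 280 190.7 161.3 | 283 191.2 139.6 | 286 190.1 186.7 | 289 189.3 140.6 | 292 189.4 140.6 | 295 190.9 139.1 | 298 191.4 181.3 | 301 189.8 140.3 | 304 189.4 138.9 | 307 190.7 139.8 | 310 190.0 182.7 | 313 189.3 140.6 | 316 189.8 139.5 | 319 190.2 186.9 | 322 189.7 140.6 | 325 189.5 139.1 | 328 189.5 140.9 | 331 188.8 182.9 | 334 189.9 141.3 | 337 188.6 139.4 | 
ringopen 314 [[33.0, 142.6, 111.2], [46.0, 150.1, 125.9], [65.3, 153.7, 147.1], [81.1, 160.7, 203.0], [91.3, 169.7, 226.2]]
latch 363 [[-120.9, 147.5, 72.0], [-92.7, 157.8, 88.9], [-73.9, 167.2, 101.5], [-60.6, 171.0, 141.2], [-45.9, 175.2, 194.5]]
```

```bash
cat >> h.py <<'E'
from scipy.spatial.transform import Rotation as Rot
O=np.array([588.5,146.,0]); D=np.array([.209,1,0]);D/=np.linalg.norm(D); EX=np.array([D[1],-D[0],0])
B=np.stack([EX,D,[0,0,1]],1)   # cols
def w2p(X): return (np.asarray(X)-O)@B
def p2w(x): return np.asarray(x)@B.T+O
def plan(tp,zdir=None,s=None):
    """target TCP pump coords; zdir 'x' or 'y' jaw axis along pump axis"""
    s=s or state(); R=Rot.from_quat(s["tool_rot"]).as_matrix()
    sh=R.T@(p2w(tp)-s["position"])
    tw=0
    if zdir:
        a=EX if zdir=='x' else D
        tws=[]
        for sg in(1,-1):
            # twist about tool y so that z axis -> sg*a
            z=R[:,2];y=R[:,1]; t=np.arctan2(np.dot(y,np.cross(z,sg*a)),np.dot(z,sg*a)); tws.append(t)
        tw=tws
    print("now pump",w2p(s["position"]).round(1),"shift",sh.round(1),"twist",np.round(tw,3),"F",(s["wrist_force"]@B).round(1),"t",round(s["time"],2),"open",round(s["opening"],1))
E
python3 - <<'E'
from h import *
s=state(); print(Rot.from_quat(s["tool_rot"]).as_matrix().round(3))
print("wedge",w2p([528.1,-165.5,0]), "heel",w2p([528.1,-165.5,0]-55*D))
hp=w2p([528.1,-165.5,0]-55*D)
plan([hp[0],hp[1],100],'x')
X=np.concatenate([cloud(load(n,"a")).reshape(-1,3) for n in("top","side")]);X=X[~np.isnan(X[:,0])]; P=w2p(X)
k=(abs(P[:,0]-hp[0])<140)&(P[:,1]>-430)&(P[:,1]<-205)&(P[:,2]>25)
Q=P[k]; print(len(Q)); 
for a in range(-140,141,20):
    for b in range(-430,-200,25):
        q=Q[(Q[:,0]>=a)&(Q[:,0]<a+20)&(Q[:,1]>=b)&(Q[:,1]<b+25)]
        if len(q)>2: print(a,b,q[:,2].max().round(0),end="; ")
for n,c in(("flask",(357,-329,0)),("bottle",(721,-259,0)),("jar",(746,-24,0))): print(n,w2p(c).round())
E
```

```text
[[-0.9   -0.     0.435]
 [-0.435  0.    -0.9  ]
 [-0.    -1.    -0.   ]]
wedge [   4.60402062 -317.26836116    0.        ] heel [   4.60402062 -372.26836116    0.        ]
now pump [-149.8 -778.4  252.7] shift [-370.1  152.7 -227.7] twist [-0.915  2.227] F [ 0.  -0.8 -0.4] t 1.6 open 88.7
831
-140 -430 41.0; -140 -405 46.0; -140 -380 45.0; -140 -355 72.0; -140 -330 98.0; -140 -305 69.0; -140 -280 44.0; -140 -255 44.0; -120 -405 47.0; -120 -380 44.0; -120 -355 44.0; -120 -330 69.0; -120 -305 43.0; -100 -405 45.0; -100 -380 44.0; -100 -355 44.0; flask [-129. -512.    0.]
bottle [ 213. -369.    0.]
jar [ 189. -134.    0.]
```

>>> step_arm(moves=[[-46,0,-28,-0.11],[-92,0,-57,-0.23],[-139,0,-85,-0.34],[-185,0,-114,-0.46],[-231,0,-142,-0.57],[-278,30,-171,-0.69],[-324,70,-199,-0.8],[-370,120,-228,-0.915],[-370,152,-228,-0.915]], fingers=85, grip_force=25)

```text
time: 2.72
position: [519.0, -215.5, 99.9]
tool_rot: [0.447, -0.547, 0.548, -0.449]
wrist_force: [0.3, -0.4, 0.5]
opening: 75.1
```

```bash
python3 - <<'E'
from h import *
plan([4.6,-372.3,17],'x'); p=snap("top","b"); 
hsv=cv2.cvtColor(p["image"],cv2.COLOR_RGB2HSV);zoom(p,"tb",180,150,340,290,4.5)
E
```

```text
now pump [   5.9 -368.1   99.9] shift [ 4.4 82.9 -1.5] twist [ 0.006 -3.136] F [ 0.4 -0.4  0.5] t 2.73 open 75.1
```

View pics/tb.png

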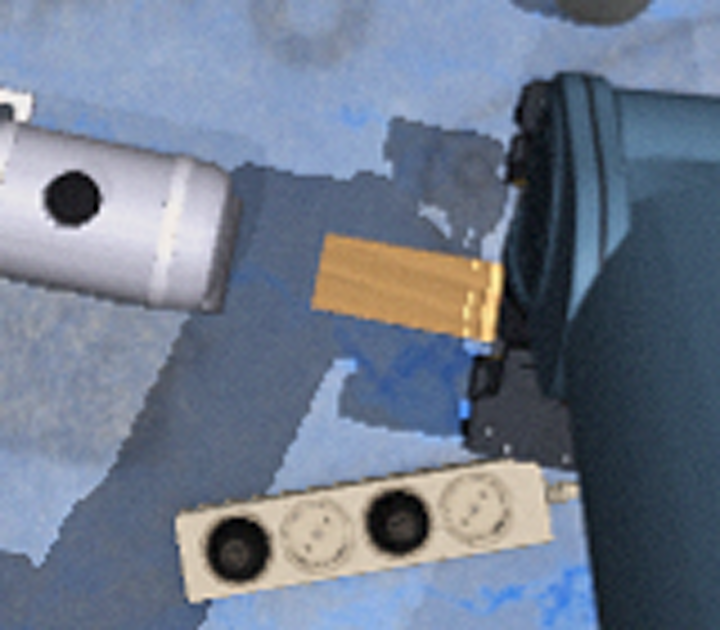

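>>> step_arm(moves=[[4,40,-1,0.006],[4,70,-1,0.006],[4,82,-1,0.006],[4,82,-1,0.006]])

```text
time: 3.28
position: [511.9, -217.9, 14.8]
tool_rot: [-0.447, 0.552, -0.546, 0.444]
wrist_force: [-9.3, 3.2, 16.1]
opening: 74.7
```

>>> step_arm(moves=[[0,0,0,0],[0,0,0,0],[0,0,0,0],[0,0,0,0]], fingers=40, grip_force=25)

```text
time: 3.78
position: [512.4, -218.3, 15.2]
tool_rot: [-0.447, 0.552, -0.546, 0.444]
wrist_force: [-0.5, -0.4, 6.0]
opening: 46.1
```

```bash
python3 - <<'E'
from h import *
plan([4.6,-272.3,17],'x')
E
```

```text
now pump [ 1.000e-01 -3.722e+02  1.520e+01] shift [-99.9  -1.6   4.3] twist [-2.00e-03  3.14e+00] F [-0.4 -0.5  6. ] t 3.77 open 46.1
```

>>> step_arm(moves=[[0,-2,0,0],[0,-2,0,0]])

```text
time: 4.03
position: [512.3, -218.2, 17.1]
tool_rot: [-0.447, 0.552, -0.546, 0.444]
wrist_force: [-0.4, 0.7, -0.6]
opening: 46.1
```

```bash
python3 - <<'E'
from h import *
plan([0,-272.3,17],'x')
p=snap("top","c"); zoom(p,"tc",180,150,340,290,4.5)
X=cloud(p); hsv=cv2.cvtColor(p["image"],cv2.COLOR_RGB2HSV)
m=(hsv[...,0]>8)&(hsv[...,0]<28)&(hsv[...,1]>60)&(hsv[...,2]>60)
m[:195]=0;m[235:]=0;m[:,:245]=0;m[:,300:]=0
P=w2p(X[m]);P=P[(P[:,2]<30)&(P[:,2]>-6)]
print(len(P),np.percentile(P,[1,50,99],axis=0).round(1))
for a in range(-330,-245,10):
    q=P[(P[:,1]>a)&(P[:,1]<a+10)]
    if len(q)>3: print(a,np.percentile(q[:,0],[3,97]).round(1),np.median(q[:,2]).round(1))
q=snap("side","c"); zoom(q,"sc",180,170,320,270,5)
E
```

```text
now pump [-1.000e-01 -3.721e+02  1.710e+01] shift [-99.8   0.3  -0. ] twist [-2.00e-03  3.14e+00] F [-0.5  0.6 -0.6] t 4.03 open 46.1
655 [[-2.130e+01 -3.483e+02  2.000e-01]
 [ 1.700e+00 -2.990e+02  1.120e+01]
 [ 2.650e+01 -2.477e+02  2.020e+01]]
-330 [-19.9  23.1] 15.4
-320 [-20.7  22.6] 14.2
-310 [-20.   23.6] 12.2
-300 [-18.7  23. ] 10.4
-290 [-19.   24.8] 8.8
-280 [-19.2  24.6] 7.7
-270 [-18.4  25.3] 6.0
-260 [-17.7  25.9] 3.9
-250 [-14.8  21.4] 3.6
```

View pics/tc.png

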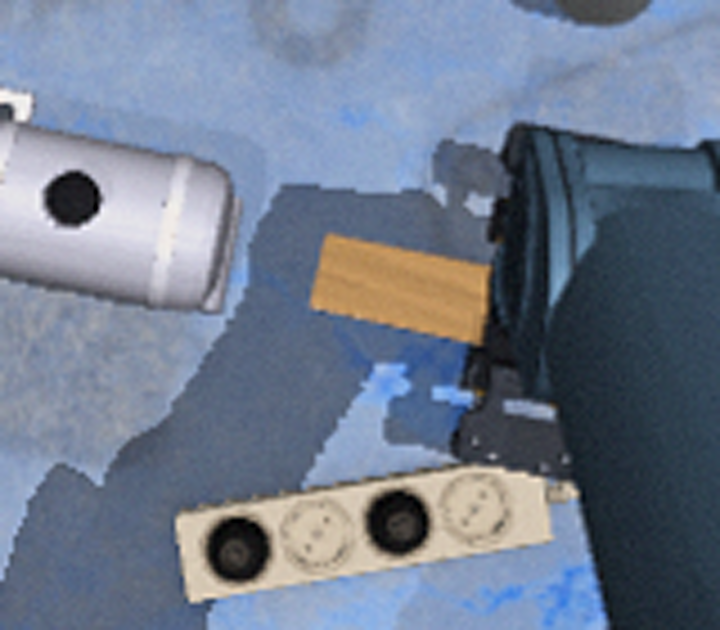

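View pics/sc.png

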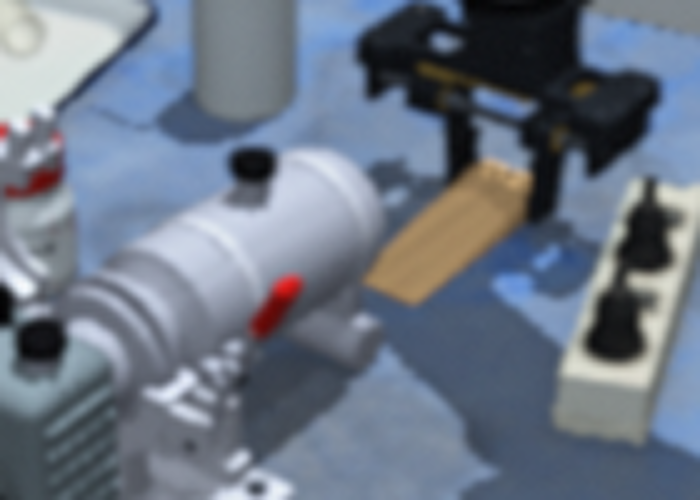

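>>> step_arm(moves=[[-20,0,0,0],[-40,0,0,0],[-48,0,0,0],[-54,0,0,0],[-60,0,0,0],[-66,0,0,0],[-72,0,0,0],[-76,0,0,0],[-80,0,0,0],[-80,0,0,0]])

```text
time: 5.38
position: [527.8, -142.4, 17.0]
tool_rot: [-0.447, 0.552, -0.547, 0.442]
wrist_force: [-1.3, -5.2, -1.9]
opening: 46.2
```

```bash
cat >> h.py <<'E'
def cyl(p,ylo=-196,yhi=-55):
    from scipy.optimize import least_squares
    P=w2p(cloud(p).reshape(-1,3)); P=P[~np.isnan(P[:,0])]
    P=P[(abs(P[:,0])<60)&(P[:,1]>-172)&(P[:,1]<-66)&(P[:,2]>75)&(P[:,2]<148)]
    def res(q):
        d=np.array([q[0],1,q[1]]);d/=np.linalg.norm(d); w=P-np.array([q[2],-120,q[3]])
        return np.linalg.norm(w-np.outer(w@d,d),axis=1)-42
    s=least_squares(res,[0,.0,0,95],loss="soft_l1",f_scale=1.5); print("cyl",len(P),s.x.round(4),np.median(abs(s.fun)).round(2))
E
python3 - <<'E'
from h import *
plan([0,-263.5,17],'x')
for n in("top","side"):
    for tag in "c": cyl(load(n,tag))
    cyl(snap(n,"d"))
E
```

```text
now pump [  -0.4 -294.7   17. ] shift [-31.2  -0.    0.2] twist [-0.004  3.138] F [-0.2 -5.4 -1.9] t 5.38 open 46.2
cyl 1412 [8.60000e-03 6.66000e-02 1.33780e+00 9.50306e+01] 0.76
cyl 1417 [6.10000e-03 3.88000e-02 1.65880e+00 9.71232e+01] 0.79
cyl 749 [ 1.32000e-02  6.97000e-02 -6.84500e-01  9.54908e+01] 1.15
cyl 754 [ 3.70000e-03  3.95000e-02 -4.87400e-01  9.76963e+01] 1.08
```

>>> step_arm(moves=[[-6,0,0,0],[-12,0,0,0],[-18,0,0,0],[-24,0,0,0],[-28,0,0,0],[-28,0,0,0],[-28,0,0,0]])

```text
time: 6.35
position: [532.8, -116.7, 16.7]
tool_rot: [-0.447, 0.552, -0.548, 0.441]
wrist_force: [-0.9, -3.9, -2.9]
opening: 45.5
```

```bash
python3 - <<'E'
from h import *
plan([0,-263.5,17],'x')
for n in("top","side"):
    cyl(snap(n,"e"))
zoom(load("side","e"),"se",180,170,320,270,5)
E
```

```text
now pump [  -0.8 -268.6   16.7] shift [-5.1 -0.4  0.7] twist [-0.006  3.136] F [-0.1 -4.  -2.9] t 6.35 open 45.5
cyl 1418 [7.80000e-03 5.40000e-03 1.45060e+00 9.96711e+01] 0.74
cyl 767 [ 6.400000e-03 -9.000000e-04 -6.592000e-01  1.001602e+02] 1.08
```

View pics/se.png

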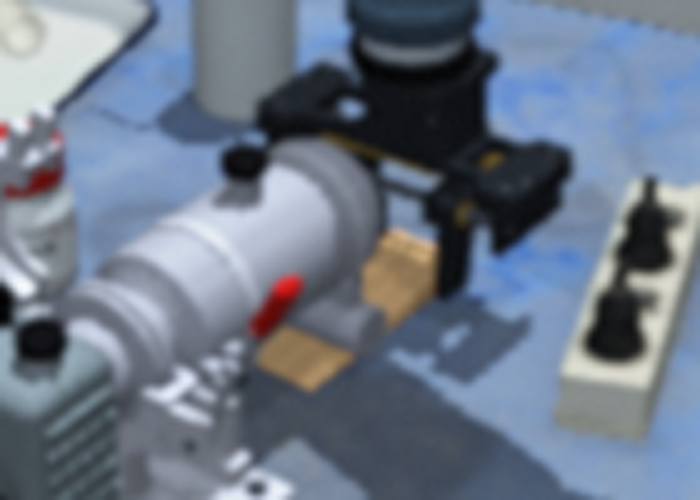

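>>> step_arm(moves=[[-2,0,0,0],[-4,0,0,0],[-4.5,0,0,0],[-4.5,0,0,0]])

```text
time: 6.95
position: [533.0, -114.0, 16.4]
tool_rot: [-0.448, 0.553, -0.548, 0.44]
wrist_force: [-0.2, -5.8, -1.3]
opening: 46.1
```

```bash
python3 - <<'E'
from h import *
plan([0,-263.5,17],'x')
for i in range(3):
  for n in("top","side"):
    cyl(snap(n,"f%d"%i))
p=load("top","f0"); zoom(p,"tf",100,130,260,250,4.5)
# top profile with 1.5mm bins
for tag in("a","f0","f1","f2"):
    P=w2p(cloud(load("top",tag)).reshape(-1,3)); m=(abs(P[:,0])<12)
    print(tag,[(a,round(float(np.percentile(P[m&(P[:,1]>=a)&(P[:,1]<a+2)][:,2],80)),1)) for a in range(-22,16,2) if (m&(P[:,1]>=a)&(P[:,1]<a+2)).sum()>2])
E
```

```text
now pump [  -1.1 -265.8   16.4] shift [-2.4 -0.6  1.1] twist [-0.007  3.134] F [ 0.9 -5.7 -1.3] t 6.95 open 46.1
cyl 1415 [ 7.70000e-03 -0.00000e+00  1.44340e+00  9.98769e+01] 0.79
cyl 760 [ 7.900000e-03 -9.000000e-04 -7.995000e-01  1.001861e+02] 1.15
cyl 1425 [6.50000e-03 2.60000e-03 1.51140e+00 9.98947e+01] 0.79
cyl 766 [ 9.100000e-03  1.300000e-03 -6.589000e-01  1.001425e+02] 1.16
cyl 1425 [7.20000e-03 2.50000e-03 1.44880e+00 9.98519e+01] 0.74
cyl 767 [ 1.080000e-02 -2.400000e-03 -7.442000e-01  1.002489e+02] 1.07
a [(-22, 127.8), (-20, 127.8), (-18, 130.3), (-16, 128.8), (-14, 136.9), (-12, 142.9), (-10, 142.8), (-8, 142.9), (-2, 135.4), (0, 139.7), (2, 141.2), (4, 139.5), (10, 126.4), (12, 126.4), (14, 125.9)]
f0 [(-22, 127.0), (-20, 125.5), (-18, 125.4), (-16, 126.5), (-14, 125.8), (-12, 126.3), (-10, 129.2), (-8, 136.7), (-6, 139.6), (-4, 140.0), (-2, 139.5), (0, 141.3), (2, 140.0), (4, 139.3), (10, 126.1), (12, 126.4), (14, 126.4)]
f1 [(-22, 125.7), (-20, 125.7), (-18, 125.9), (-16, 126.6), (-14, 127.9), (-12, 126.3), (-10, 132.3), (-8, 136.7), (-6, 140.7), (-4, 140.6), (-2, 139.0), (0, 140.3), (2, 140.4), (4, 139.5), (10, 126.5), (12, 125.1), (14, 126.3)]
f2 [(-22, 126.2), (-20, 126.8), (-18, 125.7), (-16, 126.2), (-14, 126.4), (-12, 125.9), (-10, 131.7), (-8, 137.1), (-6, 139.9), (-4, 140.8), (-2, 140.3), (0, 138.9), (2, 138.8), (4, 139.7), (10, 126.4), (12, 125.7), (14, 126.5)]
```

View pics/tf.png

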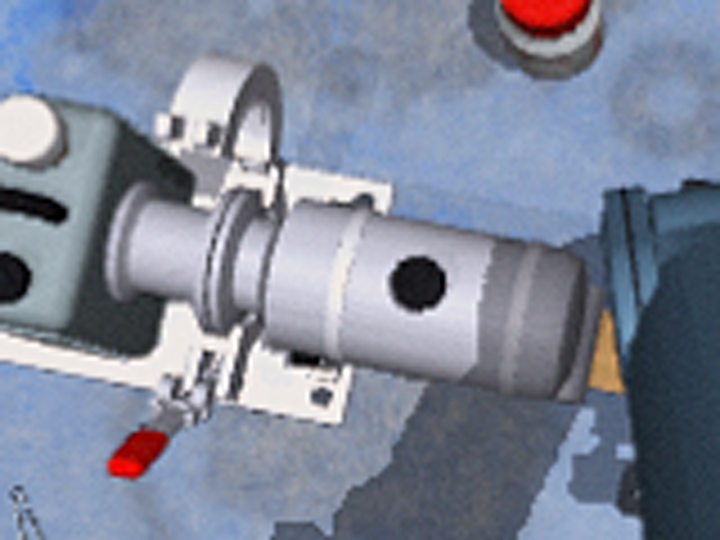

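>>> step_arm(moves=[[-2,0,0,0],[-4,-1,0,0],[-4,-1,0,0]])

```text
time: 7.62
position: [533.0, -112.1, 17.2]
tool_rot: [-0.448, 0.553, -0.549, 0.439]
wrist_force: [-1.2, -5.3, -3.7]
opening: 45.9
```

```bash
python3 - <<'E'
from h import *
plan([0,-263.5,17],'x')
for i in range(2):
  for n in("top","side"):
    cyl(snap(n,"g%d"%i))
E
```

```text
now pump [  -1.5 -264.    17.2] shift [-0.6  0.1  1.5] twist [-0.01   3.132] F [-0.1 -5.4 -3.7] t 7.62 open 45.9
cyl 1414 [ 8.900000e-03 -3.800000e-03  1.474000e+00  1.001959e+02] 0.81
cyl 757 [ 8.20000e-03 -7.50000e-03 -7.31000e-01  1.00564e+02] 1.07
cyl 1417 [ 9.10000e-03 -3.00000e-03  1.48880e+00  1.00263e+02] 0.73
cyl 767 [ 6.900000e-03 -1.100000e-03 -7.770000e-01  1.005464e+02] 1.07
```

>>> step_arm(moves=[[0,0,0,0],[0,0,0,0],[0,0,0,0]], fingers=80)

```text
time: 8.2
position: [533.4, -111.5, 17.3]
tool_rot: [-0.448, 0.553, -0.549, 0.439]
wrist_force: [-0.1, -0.3, 0.3]
opening: 70.3
```

>>> step_arm(moves=[[0,-40,0,0],[5,-100,0,0],[20,-160,0,0],[20,-220,0,0],[20,-250,0,0],[20,-250,0,0]], fingers=0)

```text
time: 8.95
position: [534.0, -130.2, 270.1]
tool_rot: [-0.446, 0.551, -0.55, 0.441]
wrist_force: [0.2, 0.2, -1.6]
opening: 12.6
```

```bash
python3 - <<'E'
from h import *
plan([125,-1,270],'y')
print(state()["joint_pos"].round(2))
p=snap("top","h"); cyl(p); q=snap("side","h"); cyl(q)
for n,r in(("top",p),("side",q)):
    P=w2p(cloud(r).reshape(-1,3)); P=P[~np.isnan(P[:,0])]
    k=(P[:,0]>15)&(P[:,0]<130)&(P[:,1]>-20)&(P[:,1]<18)&(P[:,2]>145)
    for z in range(145,240,8):
        a=P[k&(P[:,2]>=z)&(P[:,2]<z+8)]
        if len(a)>2: print(n,z,a[:,0].min().round(1),a[:,0].max().round(1),a[:,1].min().round(1),a[:,1].max().round(1),len(a))
    k=(P[:,0]>100)&(P[:,0]<230)&(abs(P[:,1])<110)
    print("behind max",P[k][:,2].max(), P[k][np.argmax(P[k][:,2])])
E
```

```text
now pump [   3.1 -281.5  270.1] shift [-281.6   -2.3  119.4] twist [-1.58   1.562] F [ 0.2  0.2 -1.6] t 8.95 open 12.6
[ 0.4   0.37 -0.31  1.77  0.14  1.03 -0.18]
cyl 1422 [ 1.07000e-02 -5.00000e-04  1.35780e+00  9.97313e+01] 0.77
cyl 771 [ 6.4000e-03  1.2000e-03 -7.9490e-01  9.9959e+01] 1.07
top 145 81.7 97.3 -15.2 -12.1 9
top 153 82.7 98.8 -14.9 -11.7 9
top 161 86.8 96.7 -14.5 -14.1 5
top 169 78.9 97.2 -14.6 9.7 11
top 177 74.8 95.0 -14.9 13.5 25
top 185 49.3 90.6 -15.0 12.0 44
top 193 43.3 83.7 -14.7 13.0 66
top 201 40.6 75.9 -15.2 13.3 139
top 209 42.9 53.2 -14.7 6.3 13
top 217 40.3 51.7 -13.8 10.0 22
top 225 40.3 51.3 -13.2 11.8 28
behind max 97.9948520731892 [ 189.92843737 -108.17463326   97.99485207]
side 145 75.1 99.5 -14.3 16.6 39
side 153 80.4 97.7 -12.8 16.0 28
side 161 79.6 96.6 -13.1 14.9 27
side 169 77.1 96.9 9.6 14.6 16
side 177 70.8 91.5 11.0 15.4 13
side 185 40.7 86.0 -13.3 16.0 25
side 193 39.3 79.6 -14.2 16.5 45
side 201 35.4 71.0 -15.1 16.2 57
side 209 37.5 52.8 -10.8 14.2 26
side 217 37.0 51.0 -12.9 16.2 25
side 225 37.2 49.9 -10.5 15.0 16
behind max 99.2080138225016 [ 196.11282212 -107.18317809   99.20801382]
```

>>> step_arm(moves=[[-31,0,20,0.17],[-63,0,35,0.35],[-94,0,48,0.52],[-125,0,60,0.7],[-156,0,72,0.87],[-188,0,84,1.04],[-219,0,96,1.22],[-250,0,108,1.4],[-282,0,119,1.562],[-282,0,119,1.562]])

```text
time: 10.3
position: [707.5, 124.0, 260.5]
tool_rot: [-0.065, -0.702, 0.705, 0.077]
wrist_force: [0.5, 0.5, -0.1]
opening: 0.2
```

```bash
python3 - <<'E'
from h import *
plan([125,-1,186],'y')
s=state();print(s["joint_pos"].round(2),(B.T@Rot.from_quat(s["tool_rot"]).as_matrix()).round(2))
E
```

```text
now pump [121.    2.8 260.5] shift [-5.3 74.5  3.4] twist [-3.137  0.004] F [ 0.4  0.6 -0.1] t 10.3 open 0.2
[-0.23  0.66 -0.01  1.3   0.01  1.19 -2.01] [[-1.   -0.02  0.  ]
 [-0.   -0.01 -1.  ]
 [ 0.02 -1.    0.01]]
```

>>> step_arm(moves=[[-5,40,3,0],[-5,74,3,0],[3,74,3,0],[11,74,3,0],[19,74,3,0],[27,74,3,0],[35,74,3,0],[43,74,3,0],[51,74,3,0],[51,74,3,0]])

```text
time: 11.55
position: [654.0, 131.5, 186.6]
tool_rot: [-0.064, -0.702, 0.705, 0.078]
wrist_force: [-0.8, 0.2, -0.5]
opening: 0.3
```

```bash
python3 - <<'E'
from h import *
plan([50,-1,186],'y')
p=snap("top","i"); zoom(p,"ti",90,90,240,230,4.5); p=snap("side","i"); zoom(p,"si",100,120,300,290,3.8)
E
```

```text
now pump [ 67.1  -0.8 186.6] shift [17.1  0.9  0.1] twist [-3.136  0.005] F [-0.8  0.1 -0.5] t 11.55 open 0.3
```

View pics/si.png

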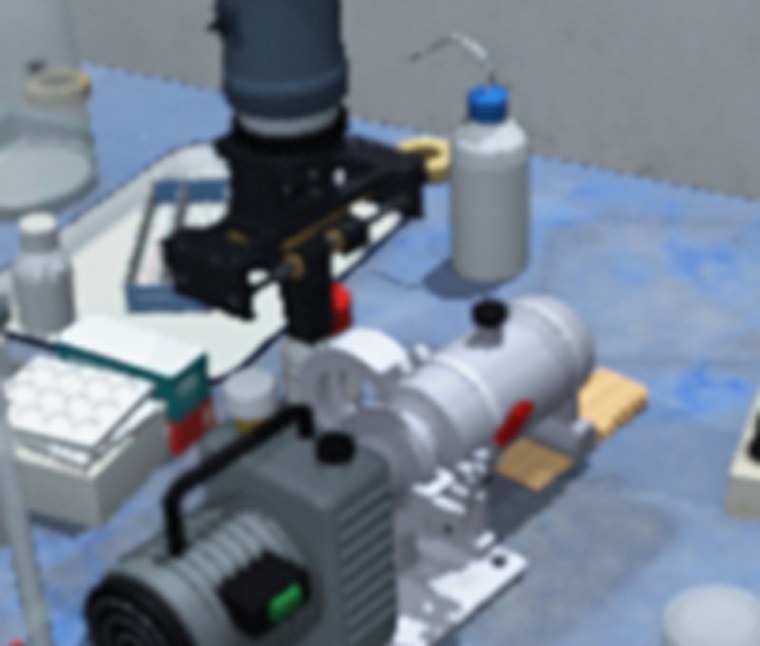

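View pics/ti.png

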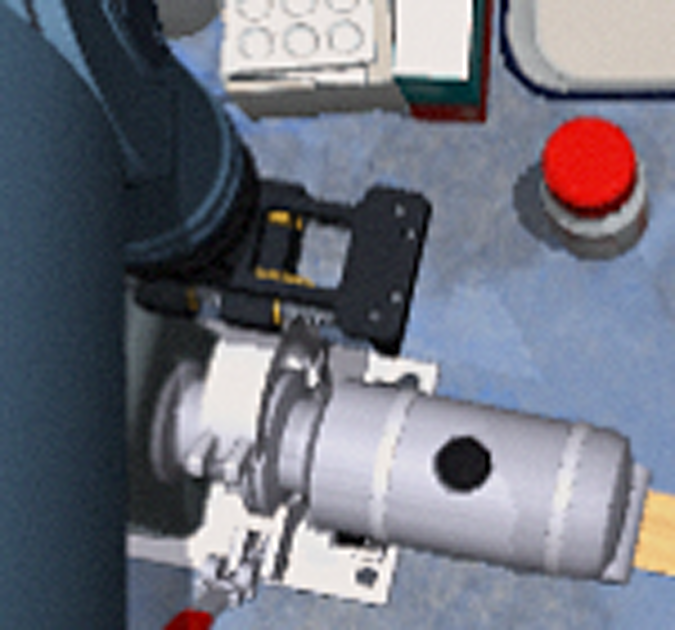

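>>> step_arm(moves=[[7,0,0,0],[14,0,0,0],[21,0,0,0],[28,0,0,0],[36,2,0,0],[44,4,0,0],[52,7,0,0],[60,10,0,0],[66,12,0,0],[66,12,0,0]])

```text
time: 12.9
position: [589.5, 144.4, 175.7]
tool_rot: [-0.064, -0.702, 0.705, 0.078]
wrist_force: [0.6, -0.1, 0.7]
opening: 0.3
```

```bash
python3 - <<'E'
from h import *
plan([0,-1,166],'y')
p=snap("top","j"); zoom(p,"tj",90,90,240,230,4.5); cyl(p); p=snap("side","j"); zoom(p,"sj",150,170,280,270,5.5);cyl(p)
E
```

```text
now pump [  1.3  -1.4 175.7] shift [ 1.1  9.7 -0.5] twist [-3.137  0.005] F [0.6 0.1 0.7] t 12.9 open 0.3
cyl 1404 [ 1.07000e-02 -3.00000e-04  1.31760e+00  9.96589e+01] 0.78
cyl 782 [ 1.32000e-02  6.00000e-04 -6.23700e-01  1.00237e+02] 1.1
```

View pics/sj.png

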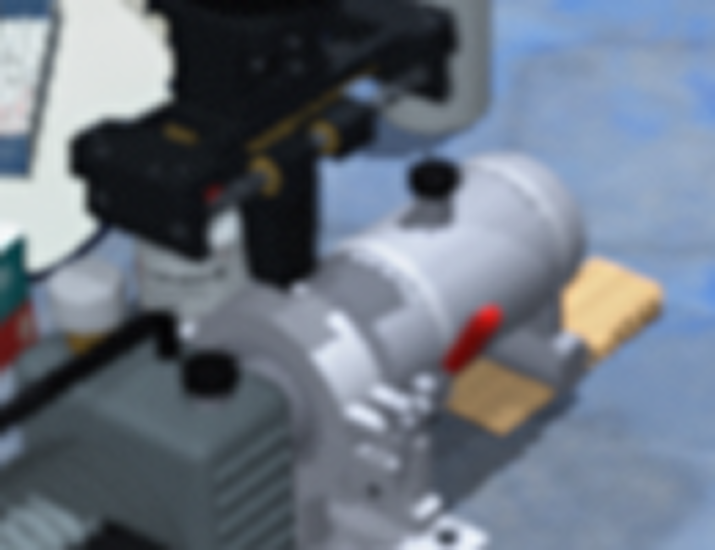

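>>> step_arm(moves=[[1,5,0,0],[1,10,0,0],[1,12,0,0],[1,13,0,0],[1,13,0,0]])

```text
time: 13.62
position: [588.9, 144.4, 165.0]
tool_rot: [-0.064, -0.702, 0.705, 0.078]
wrist_force: [-7.5, -2.3, 20.4]
opening: 1.0
```

```bash
python3 - <<'E'
from h import *
plan([-130,-1,190],'y')
E
```

```text
now pump [  0.7  -1.5 165. ] shift [131.1 -22.6  -0.9] twist [-3.137  0.004] F [-6.9 -3.7 20.4] t 13.62 open 1.0
```

>>> step_arm(moves=[[0,-40,0,0],[0,-90,0,0],[50,-95,0,0],[100,-95,0,0],[150,-95,0,0],[160,-95,0,0]])

```text
time: 14.38
position: [431.3, 177.3, 262.9]
tool_rot: [-0.063, -0.702, 0.705, 0.077]
wrist_force: [1.3, -0.5, 1.0]
opening: 0.3
```

```bash
python3 - <<'E'
from h import *
plan([-150,-1,190],'y')
for n in("top","side"):
    p=snap(n,"k"); zoom(p,n[0]+"k",*( (90,130,220,260) if n=="top" else (150,170,280,270)),5.5); cyl(p)
    P=w2p(cloud(p).reshape(-1,3)); hsv=cv2.cvtColor(p["image"],cv2.COLOR_RGB2HSV).reshape(-1,3)
    r=((hsv[:,0]<6)|(hsv[:,0]>174))&(hsv[:,1]>120)&(hsv[:,2]>60)&(abs(P[:,1])<30)&(P[:,0]<-50)&(P[:,0]>-170)
    Q=P[r]; print(n,"red",len(Q)); 
    if len(Q): print(Q[np.argsort(Q[:,2])][::max(1,len(Q)//8)].round(0).tolist())
    k=(abs(P[:,1])<14)
    print("ring top",[(a,np.round(np.percentile(P[k&(P[:,0]>=a)&(P[:,0]<a+6)][:,2],80),1)) for a in range(-96,72,6) if (k&(P[:,0]>=a)&(P[:,0]<a+6)).sum()>3])
E
```

```text
now pump [-160.2   -1.5  262.9] shift [-11.7  72.6  -0.9] twist [-3.135  0.007] F [ 1.4 -0.3  1. ] t 14.38 open 0.3
cyl 1422 [9.10000e-03 1.00000e-03 1.29170e+00 9.97423e+01] 0.81
top red 90
[[-98.0, 8.0, 164.0], [-99.0, 4.0, 169.0], [-102.0, 3.0, 175.0], [-107.0, -6.0, 179.0], [-107.0, -6.0, 185.0], [-108.0, -2.0, 188.0], [-118.0, -6.0, 191.0], [-111.0, -0.0, 192.0], [-118.0, 4.0, 195.0]]
ring top [(-96, np.float64(584.1)), (-90, np.float64(140.2)), (-84, np.float64(133.6)), (-78, np.float64(133.1)), (-72, np.float64(129.5)), (-66, np.float64(115.3)), (-60, np.float64(116.2)), (-54, np.float64(115.9)), (-48, np.float64(118.5)), (-42, np.float64(129.1)), (-36, np.float64(136.3)), (-30, np.float64(142.7)), (-24, np.float64(146.0)), (-18, np.float64(148.5)), (-12, np.float64(150.8)), (-6, np.float64(151.3)), (0, np.float64(150.9)), (6, np.float64(150.9)), (12, np.float64(150.5)), (18, np.float64(147.9)), (24, np.float64(145.9)), (30, np.float64(140.8)), (36, np.float64(135.3)), (42, np.float64(129.2)), (48, np.float64(115.9)), (54, np.float64(112.5)), (60, np.float64(112.0)), (66, np.f
[... 209 characters left out ...]
 2.0, 185.0], [-122.0, 9.0, 189.0], [-123.0, 2.0, 191.0], [-119.0, 9.0, 193.0]]
ring top [(-96, np.float64(137.1)), (-90, np.float64(135.8)), (-84, np.float64(130.7)), (-78, np.float64(118.0)), (-72, np.float64(99.0)), (-66, np.float64(98.3)), (-60, np.float64(105.8)), (-54, np.float64(115.1)), (-48, np.float64(123.9)), (-42, np.float64(132.4)), (-36, np.float64(136.8)), (-30, np.float64(141.9)), (-24, np.float64(145.9)), (-18, np.float64(128.3)), (-12, np.float64(150.1)), (-6, np.float64(150.4)), (0, np.float64(149.9)), (6, np.float64(150.1)), (12, np.float64(148.7)), (18, np.float64(145.5)), (24, np.float64(142.2)), (30, np.float64(136.5)), (36, np.float64(127.3)), (54, np.float64(114.6))]
```

View pics/sk.png

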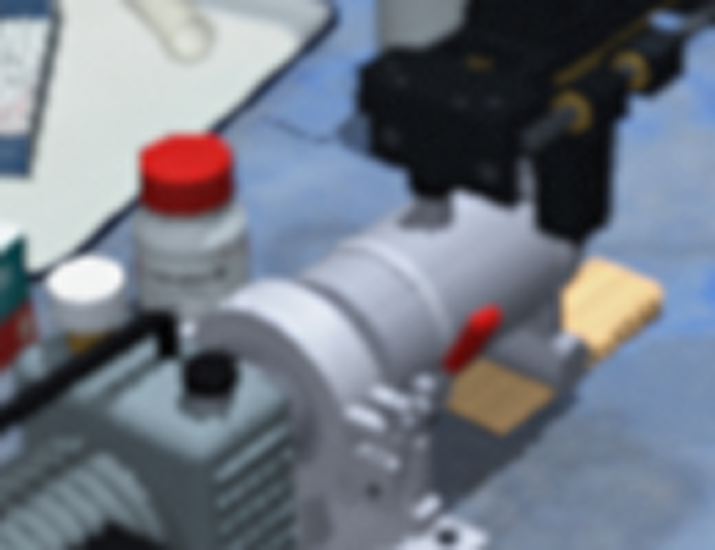

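View pics/tk.png

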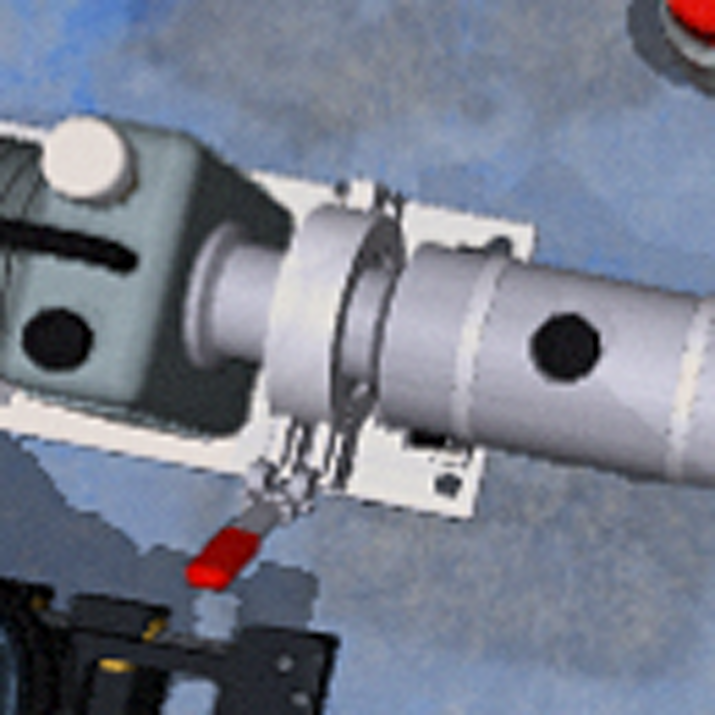

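>>> step_arm(moves=[[-8,40,-1,0],[-10,68,-1,0],[-16,68,-1,0],[-24,68,-1,0],[-32,68,-1,0],[-40,68,-1,0],[-48,68,-1,0],[-55,68,-1,0],[-61,68,-1,0],[-61,68,-1,0]])

```text
time: 15.72
position: [492.7, 165.4, 194.0]
tool_rot: [-0.064, -0.702, 0.705, 0.078]
wrist_force: [0.9, 0.5, -0.5]
opening: 0.2
```

```bash
python3 - <<'E'
from h import *
plan([-90,-1,196],'y')
p=snap("side","l"); zoom(p,"sl",150,170,280,270,5.5)
p=snap("top","l"); zoom(p,"tl",90,130,220,260,5.5)
E
```

```text
now pump [-97.7  -0.6 194. ] shift [-7.7 -2.2  0.4] twist [-3.137  0.005] F [ 0.8  0.7 -0.5] t 15.72 open 0.2
```

View pics/sl.png

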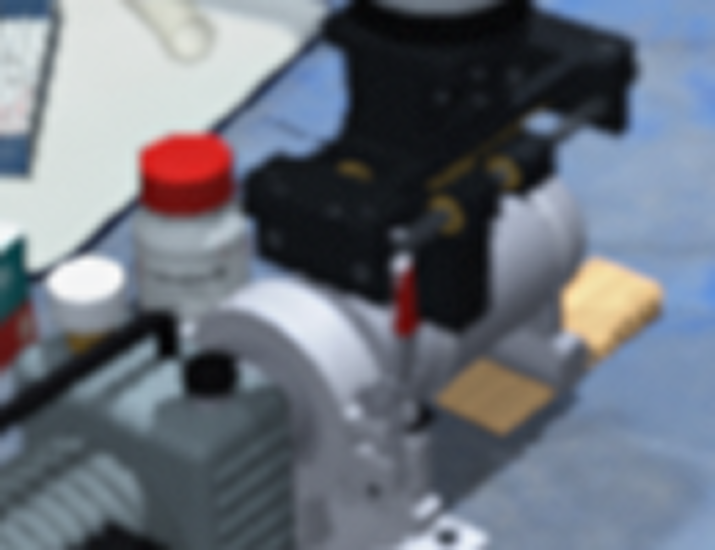

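View pics/tl.png

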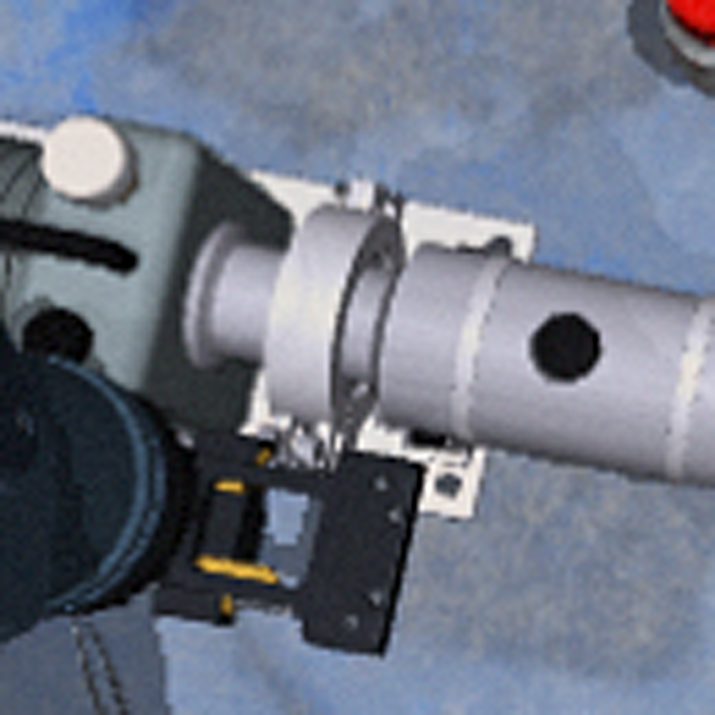

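>>> step_arm(moves=[[-10,-3,0,0],[-20,-5,0,0],[-30,-5,0,0],[-40,-4,0,0],[-50,-1,0,0],[-58,3,0,0],[-65,9,0,0],[-71,15,0,0],[-74,20,0,0],[-74,20,0,0]])

```text
time: 17.08
position: [564.9, 151.1, 173.9]
tool_rot: [-0.064, -0.702, 0.705, 0.077]
wrist_force: [-7.1, -0.7, 15.2]
opening: 0.5
```

```bash
python3 - <<'E'
from h import *
plan([-23,-1,174],'y')
p=snap("side","m"); zoom(p,"sm",150,170,280,270,5.5)
p=snap("top","m"); zoom(p,"tm",90,130,220,260,5.5)
E
```

```text
now pump [-2.420e+01  1.000e-01  1.739e+02] shift [-1.2 -0.2  1.1] twist [-3.136  0.005] F [-6.8 -2.1 15.2] t 17.07 open 0.5
```

View pics/sm.png

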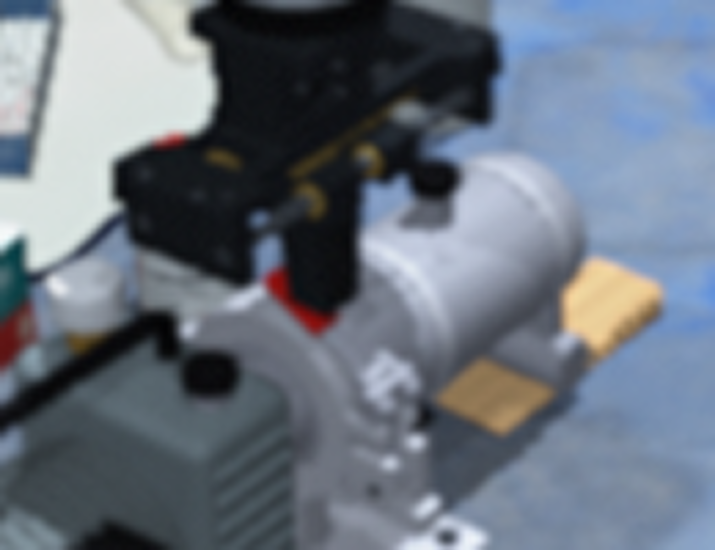

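>>> step_arm(moves=[[-1,2,0,0],[-1,3,0,0],[-1,3,0,0]])

```text
time: 17.55
position: [565.7, 151.1, 173.0]
tool_rot: [-0.064, -0.702, 0.705, 0.077]
wrist_force: [-8.8, -2.3, 20.4]
opening: 0.8
```

>>> step_arm(moves=[[0,-30,0,0],[0,-80,0,0],[60,-110,0,0],[120,-110,0,0],[180,-110,0,0],[200,-110,0,0]])

```text
time: 18.3
position: [369.3, 191.7, 286.5]
tool_rot: [-0.064, -0.702, 0.705, 0.076]
wrist_force: [0.3, -0.2, -0.3]
opening: 0.6
```

```bash
python3 - <<'E'
from h import *
plan([-23,-1,174],'y')
for n in("top","side"):
  for i in range(2):
    p=snap(n,"n%d"%i); cyl(p)
  zoom(p,n[0]+"n",*( (90,130,220,260) if n=="top" else (150,170,280,270)),5.5)
  P=w2p(cloud(p).reshape(-1,3)); hsv=cv2.cvtColor(p["image"],cv2.COLOR_RGB2HSV).reshape(-1,3)
  r=((hsv[:,0]<6)|(hsv[:,0]>174))&(hsv[:,1]>120)&(hsv[:,2]>60)&(abs(P[:,1])<30)&(P[:,0]<60)&(P[:,0]>-170)
  Q=P[r]; print(n,"red",len(Q)); print(Q[np.argsort(Q[:,0])][::max(1,len(Q)//8)].round(0).tolist())
E
```

```text
now pump [-2.240e+02 -1.000e-01  2.865e+02] shift [-202.8  109.1    2.1] twist [-3.133  0.009] F [ 0.3 -0.2 -0.3] t 18.3 open 0.6
cyl 1420 [ 1.00000e-02 -0.00000e+00  1.28360e+00  9.97067e+01] 0.78
cyl 1414 [ 8.70000e-03 -2.10000e-03  1.30070e+00  9.97505e+01] 0.79
top red 121
[[-31.0, 4.0, 154.0], [-27.0, 2.0, 157.0], [-23.0, 1.0, 162.0], [-18.0, 1.0, 166.0], [-14.0, -7.0, 164.0], [-10.0, -4.0, 165.0], [-7.0, -5.0, 171.0], [-3.0, -2.0, 171.0], [3.0, -2.0, 168.0]]
cyl 852 [ 1.080000e-02  1.200000e-03 -9.429000e-01  1.001342e+02] 0.95
cyl 851 [ 9.200000e-03 -1.600000e-03 -9.514000e-01  1.001493e+02] 1.06
side red 85
[[-36.0, 10.0, 157.0], [-32.0, -3.0, 157.0], [-28.0, 3.0, 161.0], [-24.0, -5.0, 162.0], [-21.0, -5.0, 160.0], [-17.0, 2.0, 165.0], [-14.0, -2.0, 165.0], [-10.0, 5.0, 170.0], [-6.0, -4.0, 173.0]]
```

View pics/sn.png

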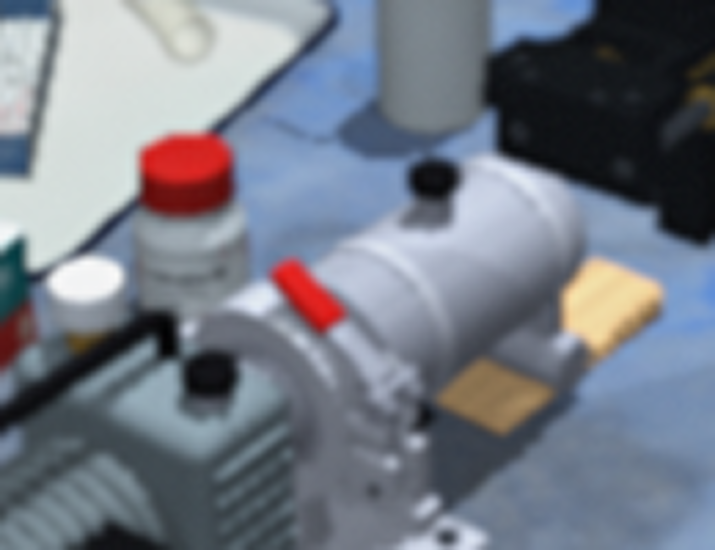

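View pics/tn.png

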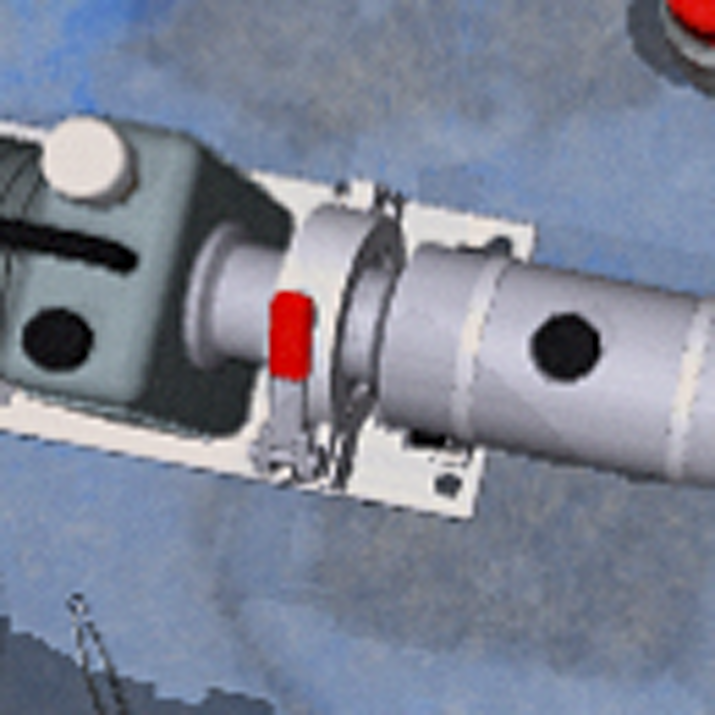

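```bash
python3 - <<'E'
from h import *
p=load("top","n1"); a=load("top","a")
for q,t in(("now",p),("start",a)):
    X=cloud(t); print(q,[X[v,u].round(0).tolist() for u,v in((220,126),(319,124),(347,280))])
print(close_job())
E
```

```text
now [[747.0, -24.0, 97.0], [722.0, -260.0, 172.0], [356.0, -330.0, 80.0]]
start [[747.0, -24.0, 98.0], [721.0, -259.0, 175.0], [357.0, -329.0, 81.0]]
the job is handed in; nothing more can be done
None
```

The vapour trap is fitted and clamped, and the job was handed in after about 18.5 s of the 64 s; no verdict is reported.

I gripped the wedge by its heel and pushed it under the rear foot until the trap was level with its flange against the pump's, and left it there. Then I pushed the ring over from behind and pressed its crown down. Pushing the lever's grip swung the bolt upright, then threw the cam over onto its stop, where I pressed with about 20 N.

Last checks, with the arm clear:
- **Trap:** the tilt read between -0.002 and +0.001 rad from both cameras, with the axis at about 100 mm. The flanges showed no gap before the ring went on.
- **Ring:** before the lever was thrown, the crown was about 150 mm high and the ear about 115 mm, so it was down. I did not measure the final ring angle directly, but the closed cam implies it is pulled tight.
- **Lever:** its grip lies within about 1 mm of the expected fully closed line.
- **Wash bottle, jar and flask:** depth readings on each matched the start within about 1 mm, except the bottle cap's height, which read 3 mm lower.

Two readings disagreed:
- **Tilt:** one side view taken part-way, with the gripper in front of the trap, gave 0.009 rad. It did not recur in the later views.
- **Table contact:** while reaching for the wedge the gripper drifted about 6 mm sideways, and the fingertips touched the table with about 16 N. I raised it before pushing.

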